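# Open the jigsaw box in its holder

## Robot

A 7-joint arm with a two-finger parallel gripper is mounted at the origin on the work surface. World frame = base frame: x ahead of the robot, y to its left, z up, the work surface at z = 0. Lengths are in m, angles in rad, forces in N, time in s.
With the tool pointing down it reaches from about 0.425 to 0.825 m from the base axis. Payload 3.6 kg.
Tool frame: the origin (TCP) lies where the fingers leave the gripper's body, on its centre line; the fingertips stand 73 mm ahead of it and the grasp point (between the pads) lies 54 mm ahead of it; z points along the fingers, y is the line along which they close (so a half turn about z gives the same grasp; the last joint's range is limited). The gripper opens to 85 mm and grips with 20 to 120 N. Pads are 22 mm wide; open, the fingers measure 114 mm over their backs; the gripper's body (76 mm by 85 mm) begins 54 mm behind the grasp point. The pads swing forward as they close: fully open they stand 13 mm farther back than shut.
Start: joints at [1.125, 0.615, -0.013, 1.423, 0.008, 1.103, -0.04], TCP at [0.265, -0.594, 0.304] pointing down, gripper open.
Joint ranges: [-3.12, 3.12], [-0.3, 2.06], [-1.34, 1.32], [0.26, 2.42], [-1.36, 4.5], [0.01, 1.98], [-2.84, 2.84]. Speed limits (rad/s): [2.79, 2.79, 3.14, 3.14, 3.14, 3.14, 3.14].

## Interface

Orientations are given as a unit quaternion [x, y, z, w].
In Python, from station import arm, snapshot, camera_info, ticket gives the robot as it stands. Calls block until the motion is done:
- arm.movep(position, orientation): joint-space move of the TCP to a pose.
- arm.line_to(position, velocity=0.15, ori=None): straight line of the TCP; ori=None keeps the orientation; velocity is the mean speed in m/s.
- arm.move_j(angles): joint-space move.
- arm.move_gripper(opening, effort=None): opening from 0.0 (shut) to 1.0 (fully open); effort is the grip in N (None keeps the last); returns when the fingers have stopped.
- arm.pause(seconds).
- arm.ik(position, orientation): joint angles nearest the present ones, or None.
- snapshot(name): name is "scene" or "top" or "wrist"; returns the picture (420x560x3 uint8, blue, green, red); there is no depth.
- camera_info(name): a dict with "fx", "fy", "cx", "cy" (pixels), "dist_coeffs" ([k1, k2, p1, p2, k3] as OpenCV has them; the pictures are not rectified), "R" (3x3) and "t" (3): a world point X has camera coordinates R X + t; the wrist camera has in their place "T_tool_cam" (4x4, takes a point from camera to tool coordinates, whose origin is the TCP and whose axes are the flange's). Camera axes: x right, y down, z forward; pixel columns grow to the right and rows downward; lengths in m; the calibration is good to about 2 mm. A picture is of the moment at which its call begins: read the wrist's pose just before it. camera_info takes no time and is no camera call.
A pose or a line that the arm cannot do raises arm.MotionError and nothing moves.
- ticket.finish_job(): hands the job in; it is judged then, once.
Readings, each from a call of its own:
- arm.read_time(): time.
- arm.read_joint_positions(): joint angles.
- arm.read_dq(): joint speeds.
- arm.read_effort(): joint torques, N m.
- arm.read_tool_pos(): TCP position.
- arm.read_eef_rot(): TCP orientation.
- arm.read_ft_force(): force on the tool from outside, world axes, zero at the start.
- arm.read_wrist_torque(): the same for the moment, N m.
- arm.read_opening(): opening from 0.0 (shut) to 1.0 (fully open).
- arm.read_finger_force(): force on a finger pad.
Only numpy, scipy, OpenCV 4.12 (cv2) and the standard library are available. Lean on these libraries where they do the work, as an engineer would, in place of code of your own. Each camera call takes 0.05 s, during which the arm holds its last target. There are 200 camera calls.

## Task

Open the wooden jigsaw box: slide it fully home in its holder, up to the end stop, so that the lips hold its base down; then draw the deep, tight lid straight up off it and set it down gently, right way up, in the middle of the cork mat. The base stays down in the holder all the while, and the tray of pieces, the mug and the jar are left alone.

Things in the scene. Friction and masses are not known exactly. Their poses are not given: they have to be found in the camera images.
- holder: Fixed wooden holder, 310 mm long (x), 170 mm wide (y). Origin: on the table, below where the middle of the box belongs when home; the box slides home along the holder's +x. Floor 8 mm thick, from x = -220 to +90 mm; the -x end is open. Along each long side a 12 mm thick fence, inner face at y = +/-73 mm, top 23 mm above the table.
- stop (a point): Middle of the holder's end stop, top of its inner face: x = +76 mm, 23 mm above the table. The stop crosses the holder's inner width.
- lips (a point): Middle of the gap between the two steel lips, level with their underside, 23 mm above the table. The lips, 5 mm thick, lie on the fences from holder x = -26 to +90 mm and reach inwards to y = +/-60 mm. With the box home they lie 3 mm above its plinth and hold the base down.
- box: Plywood base of the jigsaw box, 0.3 to 0.5 kg, loose. Origin: centre of its underside. Plinth 150 (x) by 140 (y) by 12 mm, on it an open body 112 by 92 mm. It starts on the holder's floor between the fences, 100 to 140 mm short of home (towards the open end), axes along the holder's. Home: origin at the holder's x = 0 (+1 mm when touching the stop), 8 mm above the table.
- rim (a point): Centre of the base's open top, 84 mm above its underside, hidden in the lid at the start. Below it, 66 mm above the underside, a steel spring rail on each long side presses on the lid from inside.
- lid: Deep wooden lid, 0.16 kg, 124 (x) by 104 (y) by 85 mm high, walls 4 mm. Origin: centre of its open underside. It starts fully on the base, resting on the plinth (origin 12 mm above the base's), axes along the base's. It overlaps the body by 72 mm with 2 mm play a side; over the first 55 mm the springs grip it with about 5 to 11 N, more than the base weighs, so a base not held down comes up too.
- lid_handle (a point): Top of the bar handle in the middle of the lid's top. The bar is 16 mm thick (lid x), 64 mm long (lid y), 30 mm high: 85 to 115 mm above the lid's origin. Axes as the lid's.
- mat: Flat cork mat, fixed to the table, 160 mm (x) by 180 mm (y), 4 mm thick. Origin: centre of its underside. It lies to the robot's left, either nearer or farther than the tray.
- tray: White shallow sorting tray with jigsaw pieces, loose, 150 by 170 mm, 22 mm high, next to the mat. Origin: centre of its underside. Leave alone.
- mug: White mug, radius 40 mm, 92 mm high, loose, on the right. Origin: centre of its underside. Leave alone.
- jar: Amber glass jar, radius 36 mm, 85 mm high, loose, beyond the holder. Origin: centre of its underside. Leave alone.

How it is judged:
By the outcome, as a careful person would: the job done as asked, in the order asked, and still so for the second after the job is handed in, with the robot touching nothing.
It also fails if it takes over 59 s, if anything falls off the work surface, if the arm or the gripper's body presses on something with over 40 N, if the wrist force passes 120 N, or if a joint passes its speed limit or range.

## Working session

There is one attempt and no reset: what is moved stays moved. The work goes in short steps, each a Python script; the robot and the scene stay as the last script left them, time stands still between calls to the robot, and variables do not carry over. Pictures are saved under pics/ and viewed, at most 10 in all, crops included, and the job is handed in when it is done.

```bash
mkdir -p pics; python3 - <<'E'
from station import arm,snapshot,camera_info
import cv2
for n in("scene","top"):
    cv2.imwrite(f"pics/{n}0.png",snapshot(n)); c=camera_info(n); print(n,c)
print(camera_info("wrist"),arm.read_tool_pos(),arm.read_eef_rot(),arm.read_time())
E
```

```text
scene {'fx': 504.25592535906753, 'fy': 504.25592535906753, 'cx': 274.97143943172443, 'cy': 206.89280623573683, 'dist_coeffs': array([0.00146373, 0.        , 0.        , 0.        , 0.        ]), 'R': array([[-0.65054051,  0.75931599,  0.01537146],
       [ 0.4097901 ,  0.36798256, -0.83466216],
       [-0.63942875, -0.53668247, -0.55054773]]), 't': array([ 0.42100202, -0.1482751 ,  1.76823561])}
top {'fx': 530.5091406888513, 'fy': 530.5091406888513, 'cx': 287.95040256987556, 'cy': 198.84644231695407, 'dist_coeffs': array([-0.19372509,  0.        ,  0.        ,  0.        ,  0.        ]), 'R': array([[-0.01353896, -0.99990421, -0.00287529],
       [-0.99829203,  0.01368046, -0.05679668],
       [ 0.05683057,  0.00210141, -0.99838163]]), 't': array([-0.05543535,  0.60861737,  1.49884064])}
{'fx': 330.7986023712655, 'fy': 330.7986023712655, 'cx': 276.99657683018245, 'cy': 207.35344680449663, 'dist_coeffs': array([-0.026888,  0.      ,  0.      ,  0.      ,  0.      ]), 'T_tool_cam': array([[ 1.06466952e-03, -9.46568884e-01, -3.22499946e-01,
         8.28945424e-02],
       [ 9.99998461e-01,  5.58135760e-04,  1.66311326e-03,
        -1.59900671e-03],
       [-1.39425251e-03, -3.22501220e-01,  9.46568021e-01,
        -7.08247624e-02],
       [ 0.00000000e+00,  0.00000000e+00,  0.00000000e+00,
         1.00000000e+00]])} [ 0.26468217 -0.59309595  0.30283033] [ 9.78046417e-01  2.08383807e-01 -2.78377110e-04 -1.14825728e-03] 0.1
```

View pics/top0.png

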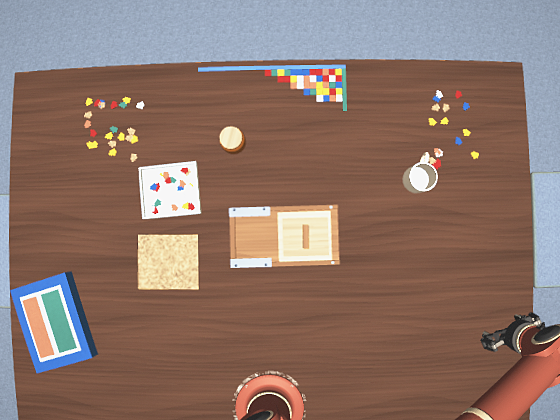

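View pics/scene0.png

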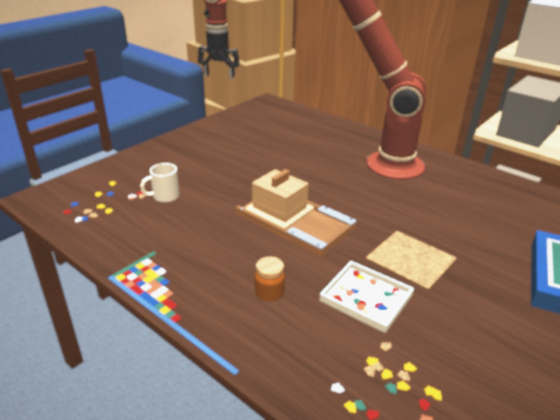

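The top view shows the holder at about (229–339, 205–268), with its lips and stop end at the left, so holder +x is roughly world +y. The box with its lid is at (305, 237), the mat at (168, 262) and the tray above the mat.

```bash
python3 - <<'E'
import cv2
im=cv2.imread("pics/top0.png")[195:300,130:346]
im=cv2.resize(im,None,fx=3.7,fy=3.7,interpolation=cv2.INTER_CUBIC)
cv2.imwrite("pics/crop0.png",im)
E
```

```text
(no output)
```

View pics/crop0.png

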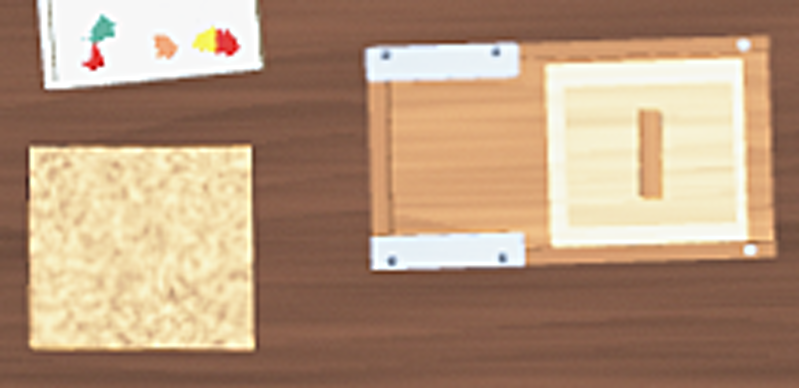

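The crop shows these corners: lips (365,46) and (372,270), open-end fence (769,36) and (777,257), plinth (546,65), (743,58), (747,240) and (552,247), handle centre (650,154), mat (29,146), (252,145), (255,350) and (29,349).

```bash
cat > h.py <<'E'
import numpy as np,cv2
from station import arm,snapshot,camera_info
from scipy.spatial.transform import Rotation as Rn
def pix2w(uv,z,c):
    K=np.array([[c["fx"],0,c["cx"]],[0,c["fy"],c["cy"]],[0,0,1]])
    n=cv2.undistortPoints(np.array(uv,float).reshape(-1,1,2),K,c["dist_coeffs"]).reshape(-1,2)
    d=np.c_[n,np.ones(len(n))]@c["R"]; o=-c["R"].T@c["t"]
    return o+d*((z-o[2])/d[:,2])[:,None]
def wristcam():
    c=camera_info("wrist");T=np.eye(4);T[:3,:3]=Rn.from_quat(arm.read_eef_rot()).as_matrix();T[:3,3]=arm.read_tool_pos()
    M=np.linalg.inv(T@c["T_tool_cam"]);c["R"]=M[:3,:3];c["t"]=M[:3,3];return c
E
python3 - <<'E'
from h import *
c=camera_info("top")
def w(p,z):
    return pix2w((np.array(p)+.5)/3.7-.5+[130,195],z,c)
np.set_printoptions(precision=4,suppress=True)
L=w([(365,46),(372,270)],.028);F=w([(769,36),(777,257)],.023)
P=w([(546,65),(743,58),(747,240),(552,247)],.020);H=w([(638,109),(663,109),(663,200),(638,200)],.135)
M=w([(29,146),(252,145),(255,350),(29,349)],.004)
for a in(L,F,P,H,M):print(a[:,:2].tolist(),a.mean(0))
print(np.linalg.norm(L[0]-L[1]),np.linalg.norm(F[0]-F[1]))
ax=(L.mean(0)-F.mean(0))[:2];print("len",np.linalg.norm(ax),"yaw",np.degrees(np.arctan2(ax[1],ax[0])));u=ax/np.linalg.norm(ax)
print("holder origin",L.mean(0)[:2]-.09*u,F.mean(0)[:2]+.22*u)
for q in(P[0]-P[1],P[3]-P[2]):print("plinth yaw",np.degrees(np.arctan2(q[1],q[0])),np.linalg.norm(q))
print("start",arm.read_ft_force(),arm.read_joint_positions())
E
```

```text
[[0.5861086856394739, 0.10618733190077512], [0.4143161370006875, 0.10257722069386616]] [0.5002 0.1044 0.028 ]
[[0.5897958337931984, -0.20460899816443556], [0.41988895891340966, -0.20798235227070216]] [ 0.5048 -0.2063  0.023 ]
[[0.5699550279756541, -0.032590746470549284], [0.5732388362409127, -0.18447479685666585], [0.43316770091341206, -0.1853212353619009], [0.4300132104851909, -0.03538706025497128]] [ 0.5016 -0.1094  0.02  ]
[[0.5340998932719294, -0.10018621890620738], [0.5338479462545561, -0.11795874351949856], [0.46924698255270536, -0.11700966874640487], [0.4695068406977745, -0.09926130306706812]] [ 0.5017 -0.1086  0.135 ]
[[0.5113716914920641, 0.3776296480284956], [0.5108176756748841, 0.19854866692786205], [0.3505832746275952, 0.19808999778705166], [0.3509107667708583, 0.37946645176623933]] [0.4309 0.2884 0.004 ]
0.17183047654806777 0.16994035909501448
len 0.31071244957177996 yaw 90.85380685671453
holder origin [0.5016 0.0144] [0.5016 0.0137]
plinth yaw 91.23857011770556 0.15191954501780006
plinth yaw 91.20527776384927 0.1499673553639497
start [ 0.1184 -0.5366  0.6898] [ 1.1245  0.6158 -0.0126  1.4248  0.0081  1.1034 -0.0404]
```

Sizes agree with the spec: holder 311 × 171 mm, mat 179 × 160, plinth 151 × 140, handle 65 × 17.5. The box is about 123 mm short of home. I'll hover above the handle and check it with the wrist camera.

```bash
cat >> h.py <<'E'
yaw=np.radians(91.0)
U=np.array([np.cos(yaw),np.sin(yaw),0]); V=np.array([-U[1],U[0],0])  # holder x,y in world
def ori(s):
    y=s*U;z=np.array([0,0,-1.]);return Rn.from_matrix(np.c_[np.cross(y,z),y,z]).as_quat()
E
python3 - <<'E'
from h import *
for s in(1,-1):
    for p in([.5017,-.1088,.3],[.5017,-.1088,.182],[.5016,.0145,.182],[.5016,.0145,.30],[.431,.2885,.30],[.431,.2885,.167]):
        q=arm.ik(p,ori(s));print(s,p,None if q is None else np.round(q,2))
arm.movep([.5017,-.1088,.3],ori(-1))
c=wristcam();im=snapshot("wrist");cv2.imwrite("pics/w1.png",im)
K=np.array([[c["fx"],0,c["cx"]],[0,c["fy"],c["cy"]],[0,0,1]])
p=cv2.projectPoints(np.array([[.5017,-.1088,.135]]),cv2.Rodrigues(c["R"])[0],c["t"],K,c["dist_coeffs"])[0];print(p,c["R"].tolist(),c["t"],arm.read_time(),arm.read_ft_force())
E
```

```text
1 [0.5017, -0.1088, 0.3] [ 0.68  0.5  -0.77  1.8   0.41  1.    1.34]
1 [0.5017, -0.1088, 0.182] [ 0.59  0.65 -0.65  1.94  0.58  0.74  1.19]
1 [0.5016, 0.0145, 0.182] [ 0.38  0.65 -0.69  1.97  0.61  0.74  0.91]
1 [0.5016, 0.0145, 0.3] [ 0.47  0.49 -0.81  1.83  0.42  0.99  1.08]
1 [0.431, 0.2885, 0.3] [ 0.1   0.71 -1.26  1.79  0.73  1.2   0.22]
1 [0.431, 0.2885, 0.167] [-0.1   0.75 -0.86  1.93  0.78  0.83  0.2 ]
-1 [0.5017, -0.1088, 0.3] [ 0.2   0.41 -0.04  1.82  0.02  0.91 -1.4 ]
-1 [0.5017, -0.1088, 0.182] [ 0.16  0.57  0.02  1.95 -0.02  0.62 -1.36]
-1 [0.5016, 0.0145, 0.182] [-0.08  0.56  0.02  1.98 -0.01  0.6  -1.61]
-1 [0.5016, 0.0145, 0.3] [ 0.02  0.39 -0.13  1.85  0.06  0.91 -1.69]
-1 [0.431, 0.2885, 0.3] [-0.2   0.48 -0.65  1.79  0.34  0.98 -2.54]
-1 [0.431, 0.2885, 0.167] [-0.55  0.6  -0.12  1.95  0.12  0.6  -2.3 ]
[[[276.4480593 209.8819523]]] [[0.016432074764882662, -0.9998630127308201, 0.0019856212557183266], [-0.9466601464520936, -0.01491848591702682, 0.32188818850222745], [-0.3218144714555631, -0.007168999288137945, -0.9467756077397563]] [-0.1177113   0.43177057  0.53826601] 2.1 [-0.35689045 -1.18843839 -0.44347415]
```

View pics/w1.png

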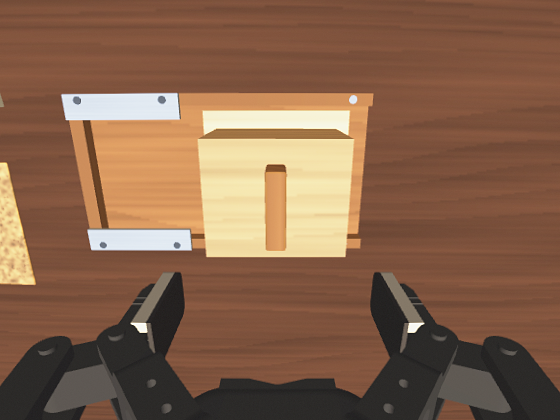

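The handle top centre is at (276, 211), against a predicted (276, 210), so the position is confirmed. Next I grip it and slide the box towards the stop, watching the force.

```bash
python3 - <<'E'
from h import *
np.set_printoptions(precision=4,suppress=True)
P=np.array([.5017,-.1088,.183])
arm.line_to(P,0.1); print("f",arm.read_ft_force())
arm.move_gripper(0.0,60); f0=arm.read_ft_force(); print("grip",arm.read_opening(),arm.read_finger_force(),f0)
O=np.array([.5016,.0142,.183]); 
s0=(P-O)@U; off=(P-O)@V
arm.line_to(P+U*(-.008-s0),0.06); print(arm.read_ft_force(),arm.read_tool_pos())
base=arm.read_ft_force()
s=-.008
while s<.010:
    s+=.0015; arm.line_to(P+U*(s-s0),0.02); f=arm.read_ft_force(); print(round(s,4),f,arm.read_tool_pos())
    if np.linalg.norm((f-f0)[:2])>14: break
print(arm.read_time()); cv2.imwrite("pics/w2.png",snapshot("wrist")); cv2.imwrite("pics/t2.png",cv2.resize(snapshot("top")[195:300,130:346],None,fx=3.7,fy=3.7,interpolation=cv2.INTER_CUBIC))
E
```

```text
f [ 0.2196 -1.0391  0.3261]
grip 0.17515871971701957 59.56536054611206 [-0.35   -0.7537  2.6236]
[ 1.2589 -4.905   3.8987] [0.5    0.0045 0.1833]
-0.0065 [ 0.9421 -4.651   4.1247] [0.4999 0.006  0.1833]
-0.005 [-0.2922 -5.0062  4.143 ] [0.4999 0.0075 0.1833]
-0.0035 [ 0.2047 -5.0763  4.5508] [0.4999 0.009  0.1833]
-0.002 [-1.0373 -5.3867  3.9666] [0.4999 0.0105 0.1833]
-0.0005 [ 0.1001 -4.4158  3.6803] [0.4998 0.012  0.1833]
0.001 [ 0.7726 -4.4195  4.109 ] [0.4998 0.0135 0.1833]
0.0025 [-0.0002 -4.4316  3.864 ] [0.4998 0.015  0.1833]
0.004 [ 0.5806 -7.6813  4.5169] [0.4998 0.0156 0.1834]
0.0055 [-0.2347 -8.2512  5.8443] [0.4998 0.016  0.1835]
0.007 [ -0.6871 -10.5154   6.616 ] [0.4998 0.0164 0.1837]
0.0085 [ -1.253  -12.339    8.9736] [0.4998 0.0167 0.1839]
0.01 [ -0.7249 -13.8143  10.6118] [0.4997 0.0172 0.1841]
0.0115 [ -1.366  -16.6675  11.53  ] [0.4997 0.0176 0.1843]
9.375
```

View pics/w2.png

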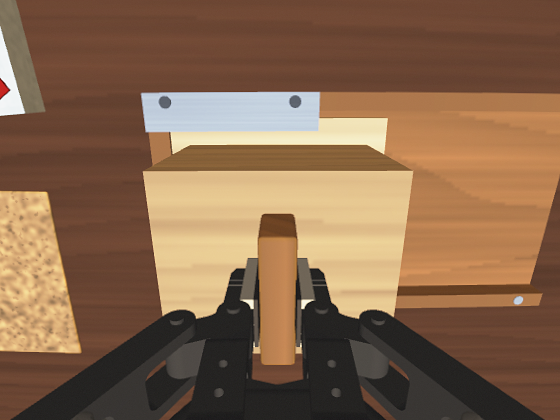

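The picture shows the plinth under the lip (edge at x≈170–388, y≈130) and against the stop, with the lid upright. Contact came at TCP y≈0.0155, as expected. I'll relax the push and draw the lid straight up.

```bash
python3 - <<'E'
from h import *
np.set_printoptions(precision=4,suppress=True)
P=np.array([.5017,-.1088,.183]); O=np.array([.5016,.0142,.183]); s0=(P-O)@U
H=P+U*(.0035-s0); H[0]=.4999
arm.line_to(H,0.02); print(arm.read_ft_force(),arm.read_tool_pos())
z=H[2]
while z<.290:
    z+=.010 if z<.26 else .02
    arm.line_to([H[0],H[1],z],0.04); print(round(z,3),arm.read_ft_force(),arm.read_tool_pos(),round(arm.read_opening(),3))
print(arm.read_time()); cv2.imwrite("pics/s3.png",cv2.resize(snapshot("scene")[130:280,200:400],None,fx=4,fy=4,interpolation=cv2.INTER_CUBIC)); cv2.imwrite("pics/w3.png",snapshot("wrist"))
E
```

```text
[-0.7268 -6.6737  6.119 ] [0.4998 0.0155 0.1833]
0.193 [ 1.8907 -5.1425 -9.7252] [0.4989 0.017  0.192 ] 0.173
0.203 [ -0.6321  -2.6978 -12.432 ] [0.4989 0.0178 0.2027] 0.174
0.213 [-1.7439 -4.2783 -7.7581] [0.4995 0.0178 0.2136] 0.176
0.223 [-3.5956 -2.4032 -8.5641] [0.4997 0.0178 0.2237] 0.179
0.233 [-1.253  -1.2836 -7.4115] [0.4999 0.0179 0.2337] 0.174
0.243 [-1.8977 -3.1606 -3.2412] [0.501  0.0175 0.2447] 0.175
0.253 [-1.1802 -2.2739 -0.5748] [0.5008 0.0175 0.2538] 0.179
0.263 [ 0.9265 -0.9983 -1.5982] [0.5003 0.0186 0.2635] 0.177
0.283 [ 0.2698 -0.5267 -1.8521] [0.4998 0.0176 0.2831] 0.174
0.303 [-0.0892 -0.8759 -1.9969] [0.4998 0.0177 0.303 ] 0.173
14.525
```

View pics/s3.png

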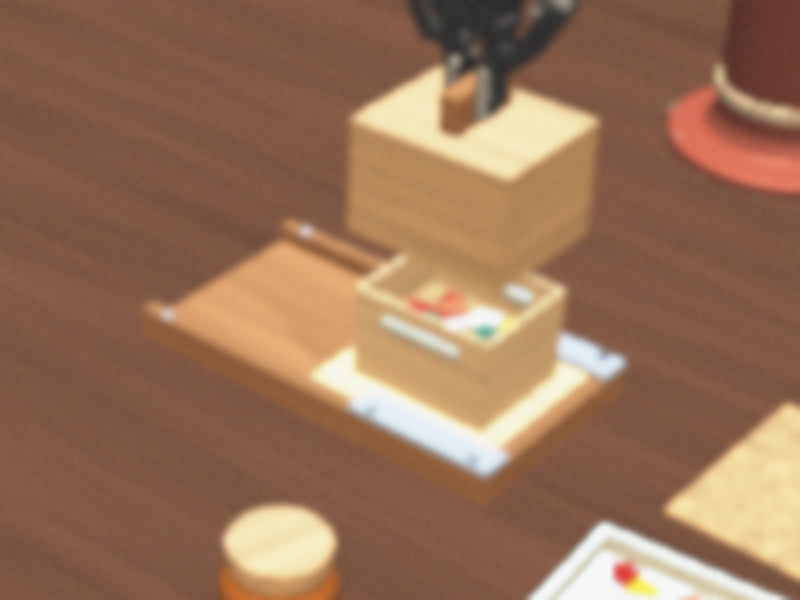

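The lid is clear of the base at (470, 180), and the base sits in the holder under the lips with the plinth at the stop. Now I carry the lid to the mat and lower it until it touches.

```bash
python3 - <<'E'
from h import *
np.set_printoptions(precision=4,suppress=True)
M=np.array([.431,.2885])
arm.line_to([*M,.300],0.10)
arm.line_to([*M,.180],0.08); arm.pause(.3); f0=arm.read_ft_force(); print(f0,arm.read_tool_pos())
z=.180
while z>.160:
    z-=.001; arm.line_to([*M,z],0.015); f=arm.read_ft_force()
    if f[2]-f0[2]>2.5: break
print("touch",z,f,arm.read_tool_pos(),arm.read_time())
cv2.imwrite("pics/t4.png",cv2.resize(snapshot("top")[195:300,130:346],None,fx=3.7,fy=3.7,interpolation=cv2.INTER_CUBIC)); 
cv2.imwrite("pics/s4.png",cv2.resize(snapshot("scene")[130:320,280:480],None,fx=3,fy=3,interpolation=cv2.INTER_CUBIC))
E
```

```text
[-0.3941  0.0002 -1.1101] [0.4311 0.2885 0.1802]
touch 0.16699999999999998 [0.0543 0.2628 2.0696] [0.4312 0.2886 0.1673] 22.7667
```

View pics/s4.png

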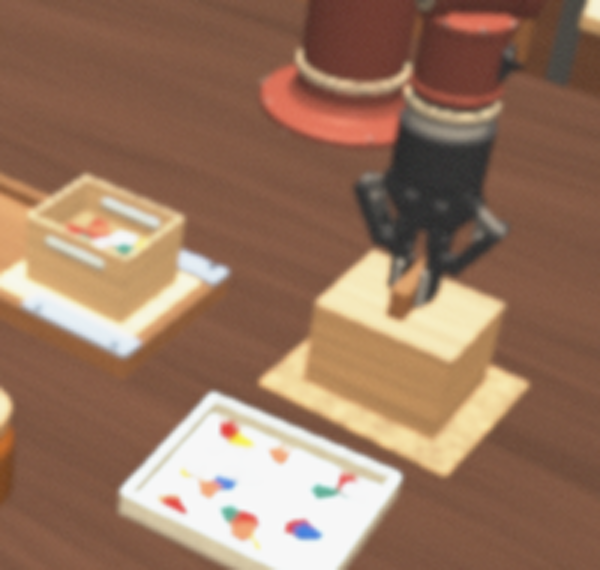

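The lid rests upright on the mat at the predicted height, with an even margin around it (lid corners near (315,300)–(500,310), mat (260,380)–(528,383)). I release, retreat and check.

```bash
python3 - <<'E'
from h import *
arm.move_gripper(0.7,20); p=arm.read_tool_pos()
arm.line_to([p[0],p[1],.24],0.06); arm.line_to([p[0],p[1],.33],0.15)
arm.line_to([.43,-.1,.36],.2)
arm.movep([.30,-.55,.32],ori(-1)) if arm.ik([.30,-.55,.32],ori(-1)) is not None else print("noik")
print(arm.read_time(),arm.read_tool_pos())
cv2.imwrite("pics/t5.png",cv2.resize(snapshot("top")[195:300,130:346],None,fx=3.7,fy=3.7,interpolation=cv2.INTER_CUBIC))
E
```

```text
29.3 [ 0.30181024 -0.54883298  0.32006897]
```

View pics/t5.png

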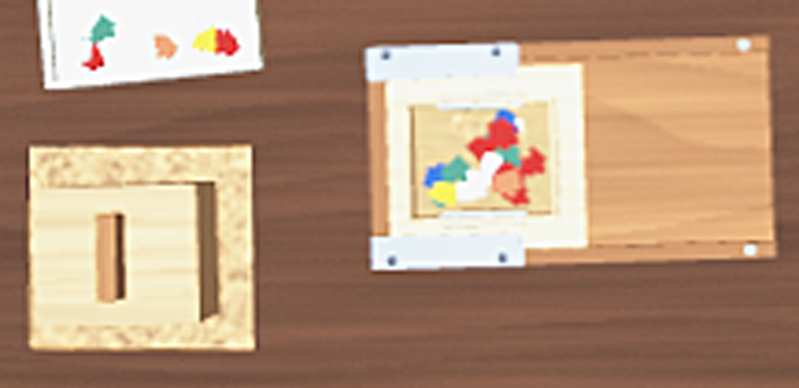

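The lid's handle is at (110, 257) in the crop, and the plinth's trailing edge runs from (584,64) to (588,246). I'll check both numerically.

```bash
python3 - <<'E'
from h import *
c=camera_info("top")
w=lambda p,z:pix2w((np.array(p)+.5)/3.7-.5+[130,195],z,c)
print("handle",w([(110,257)],.119),"lid top far edge",w([(198,182),(202,323)],.089))
e=w([(584,64),(588,246)],.020);print("plinth trailing, holder x:",[(q-[.5016,.0142,0])[:2]@U[:2] for q in e])
E
```

```text
handle [[0.43107629 0.28408665 0.119     ]] lid top far edge [[0.4844226  0.22445909 0.089     ]
 [0.38014492 0.22270118 0.089     ]]
plinth trailing, holder x: [np.float64(-0.07724824286643103), np.float64(-0.0759874278136334)]
```

The lid is within about 4 mm of the mat centre. The base measures within 1–2 mm of the stop, which is the limit of this camera's precision. I'll look straight down at the stop gap with the wrist camera.

```bash
python3 - <<'E'
from h import *
arm.movep([.43,.085,.31],ori(-1))
c=wristcam();im=snapshot("wrist");print(arm.read_time())
K=np.array([[c["fx"],0,c["cx"]],[0,c["fy"],c["cy"]],[0,0,1]])
O=np.array([.5016,.0142,0])
p=cv2.projectPoints(np.array([O+U*.076+[0,0,.023],O+U*.076+[0,0,.02],O+U*.066+[0,0,.02]]),cv2.Rodrigues(c["R"])[0],c["t"],K,c["dist_coeffs"])[0].reshape(-1,2);print(p)
u,v=p[0].astype(int); x0,y0=max(u-70,0),max(v-50,0)
print(x0,y0)
cv2.imwrite("pics/w6.png",cv2.resize(im[y0:y0+100,x0:x0+133],None,fx=6,fy=6,interpolation=cv2.INTER_CUBIC))
E
```

```text
31.7083
[[273.00569269 107.77651224]
 [273.0339861  107.67416641]
 [282.57973104 107.6657207 ]]
203 57
```

View pics/w6.png

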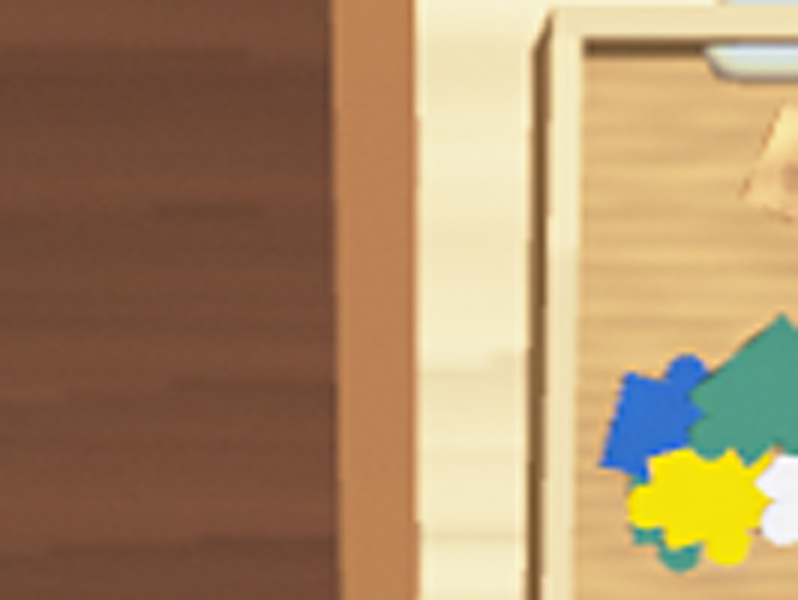

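The plinth butts straight against the stop at x≈416 with no visible gap, so the box is home. Handing in with the arm clear.

```bash
python3 - <<'E'
from station import arm,ticket
arm.pause(.3); print(ticket.finish_job())
E
```

```text
the job is handed in; nothing more can be done
None
```

The job is handed in at about 32 s of the 59 s: the box is home against the stop with its base under the lips, and the lid stands upright within about 4 mm of the cork mat's centre; the tray, mug and jar were not touched.

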